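# Take the prop out and latch the test kiln

## Task

The small bench kiln has been airing with its door propped ajar. Pull the steel prop bar up out of the two spring clips on the kiln's roof and lay it flat in the red tray, then push the kiln door fully shut until its catch snaps home and holds it. Leave the tin and the mug where they stand.

Things in the scene. Friction and masses are not known exactly. Their poses are not given: they have to be found in the camera images.
- kiln: grey box kiln, fixed, at varying places and yaws; 230 mm wide (y), 190 mm deep (x), flat roof 150 mm above the table. Origin on the table below the middle of its front edge; x points from front to back, y to the hinge side, z up.
- clip_front (a point): centre of the front one of two steel C-shaped spring clips on the kiln's roof, 177 mm above the table, mouth upward, tips 16 mm higher, 12 mm long along x; the other clip is 88 mm behind it. In the kiln's frame they are at y = -60 mm, x = 23 and 111 mm. Between them 76 mm of bare bar.
- prop: steel prop bar, loose, about 0.15 kg: round, 18 mm in diameter, 168 mm long along its own x, with a collar 28 mm in diameter. Origin on its axis where it is gripped; nose (-x end) 112 mm from the origin, tail (+x end) 56 mm; the collar is 53 to 63 mm noseward. In the clips it lies parallel to the kiln's x with its nose 45 mm out in front of the kiln, which blocks the door.
- prop_grip (a point): point on the prop bar's axis midway between the clips, where it is gripped; 177 mm above the table, 27 mm above the roof at the start; axes as prop. Pulled straight up, the clips resist with about 8 to 14 N over the first 8 mm and then snap open.
- kiln_door (a joint): angle of the door in rad: 0 = fully shut, seated on its catch; grows as it opens toward the robot; starts at 0.45 to 0.8, stays where it is left. With the prop in place it stops at about 0.25. With it out, a sprung roller catch resists from about 0.15 on, with up to about 13 N at door_push; past about 0.05 it snaps to 0 by itself and stays.
- kiln_hinge (a point): point on the vertical hinge line at the kiln's front edge (x = 0, y = +115 mm in the kiln's frame), 165 mm above the table. Its axes turn with the door: y points along the door away from its free edge, -x out of its outer face.
- door_push (a point): clear place for the fingertips to push, 25 mm below the top edge of the door, on its outer face, 165 mm above the table, 165 mm from the hinge line, 24 mm outside it; -x points out of the face. Door panel: 240 mm wide from the hinge, 22 mm thick, from 14 to 190 mm above the table (40 mm higher than the roof). A black knob sticks out about 45 mm near the lower free corner, 205 mm from the hinge, 35 mm above the table.
- tray: red plastic tray, fixed, 185 x 255 mm, walls 40 mm high; inner floor 3 mm above the table, 156 mm (its x) by 224 mm (its y, the long side). Origin on the table at its centre. The bar fits flat only along the long side, either way round. The shavings in it carry no load.
- gold_tin: bystander: round olive tin with a lid, 68 mm in diameter, 74 mm tall, beyond the tray. Origin at its foot.
- mug: bystander: cream mug with a handle, 75 x 110 mm, 118 mm tall, beyond the tray. Origin at its foot.
There are look-alikes about, which are no part of the job. Several things have the shape of the prop; the one meant has the colours described above.

How it is judged:
On the way, in this order (a step that is already met when the one before it is completed fails the run):
1. the prop bar is out of both clips, at least 25 mm above its place in them (z of prop_grip in the frame of kiln above 0.202 m), for 0.1 s.
2. the prop bar lies flat on the floor of the tray, released (x of prop_grip in the frame of tray between -0.072 and 0.072 m and y of prop_grip in the frame of tray between -0.062 and 0.062 m and z of prop_grip in the frame of tray below 0.026 m and angle between prop_grip's own x axis and vertical between 1.42 and 1.72 rad and contact force between the fingers and prop below 0.1 N and linear speed of prop below 0.05 m/s), for 0.2 s.
3. the door is seated on its catch (value of joint kiln_door below 0.015 rad), for 0.2 s.
At the end, for the whole second after the job is handed in: The door is fully shut on its catch (within 0.015 rad) and the prop bar lies at rest, flat (within about 8 degrees of level) on the floor of the tray, wholly within its walls (value of joint kiln_door below 0.015 rad and x of prop_grip in the frame of tray between -0.072 and 0.072 m and y of prop_grip in the frame of tray between -0.062 and 0.062 m and z of prop_grip in the frame of tray below 0.026 m and angle between prop_grip's own x axis and vertical between 1.42 and 1.72 rad and linear speed of prop below 0.05 m/s); the robot touches nothing.
It fails at once if the tin is shifted by more than 30 mm or tipped over (distance of gold_tin from where it was at the start of the episode above 0.03 m or angle between gold_tin's own z axis and vertical above 0.5 rad).
It fails at once if the mug is shifted by more than 30 mm or tipped over (distance of mug from where it was at the start of the episode above 0.03 m or angle between mug's own z axis and vertical above 0.5 rad).
It also fails if it takes over 51 s, if anything falls off the work surface, if the arm or the gripper's body presses on something with over 40 N, if the wrist force passes 120 N, or if a joint passes its speed limit or range.

## Robot

A 6-joint arm with a two-finger parallel gripper is mounted at the origin on a cart in front of the work surface, level with it; the furniture and walls round the work are solid. World frame = base frame: x ahead of the robot, y to its left, z up, the work surface at z = 0. Lengths are in m, angles in rad, forces in N, time in s.
With the tool pointing down it reaches from about 0.35 to 0.85 m from the base axis. Payload 8.1 kg.
Tool frame: the origin (TCP) lies at the centre of the arm's flange, where the gripper is bolted on; the fingertips stand 173 mm ahead of it and the grasp point (between the pads) lies 155 mm ahead of it; z points along the fingers, y is the line along which they close (so a half turn about z gives the same grasp; the last joint's range is limited). The gripper opens to 85 mm and grips with 20 to 120 N. Pads are 22 mm wide; open, the fingers measure 114 mm over their backs; the gripper's body (76 mm by 85 mm) begins 54 mm behind the grasp point. The pads swing forward as they close: fully open they stand 13 mm farther back than shut.
Start: joints at [1.118, 0.13, 1.488, -0, 1.523, -0.085], TCP at [0.216, 0.56, 0.405] pointing down, gripper open.
Joint ranges: [-2.96, 2.96], [-0.89, 2.26], [0.02, 2.5], [-1.34, 4.48], [0, 2.73], [-2.66, 2.66]. Speed limits (rad/s): [2.39, 2.39, 2.79, 3.14, 3.14, 3.14].

## Interface

Orientations are given as a rotation vector (axis times angle).
In Python, from cell import robot, optics, job gives the robot as it stands.
- The arm moves only by the tool step_arm, never from a script. Its argument "motion" is a list of rows, each an object with "dp": the shift along the world's x, y, z in units of 25 mm (1.0 is 25 mm), a list of three; "delta_rot": the turn, a rotation vector about the world's x, y, z in units of 5 degrees (1.0 is 5 degrees), a list of three. A call has 1 to 10 rows; each row is the pose to reach, as a shift and turn from the pose commanded when the call began; what a row does not reach only later rows make up. A row lasts 1/8 s, in which the tool goes at most 62.5 mm and 10.7 degrees, less where a joint would pass 70% of its speed; a pose out of reach is approached as far as the arm can. A call with a gripper value outside its range is refused whole. "hand" is the closure, from 0 (fully open) to 1 (shut), set as the call begins (left out, the last holds). The fingers move at their own pace and stop on an object; the grip force is fixed at half the most. Time passes only in rows, so rows that repeat a pose let the fingers close. It gives the time, the measured TCP pose, the force, the opening and the grip force at its end, in the units of the state.
- robot.get_state(): the state, without advancing time (a new reading comes with each control period).
- optics.camera(name): name is "scene" or "top" or "wrist"; returns a dict with "color" (400x640x3 uint8, red, green, blue), "z_map" (400x640 float32, m along the optical axis (not along the pixel's ray), 0 where there is no reading), "fx", "fy", "cx", "cy" (pixels), "pose" (4x4, takes a point from camera to world coordinates). Camera axes: x right, y up, looking along -z (the intrinsics and any distortion apply to the point x, -y, -z); pixel columns grow to the right and rows downward; lengths in m; the calibration is good to about 2 mm. A picture is of the moment at which its call begins.
- job.finish_job(): hands the job in; it is judged then, once.
The state is a dict: "time": time; "joints": joint angles; "qvel": joint speeds; "joint_efforts": joint torques, N m; "eef_pos": TCP position; "ee_rot": TCP orientation; "ft_force": force on the tool from outside, world axes, zero at the start; "ft_torque": the same for the moment, N m; "finger_gap": opening from 0.0 (shut) to 1.0 (fully open); "gripper_force": force on a finger pad.
Only numpy, scipy, OpenCV 4.12 (cv2) and the standard library are available. Lean on these libraries where they do the work, as an engineer would, in place of code of your own. Each camera call takes 0.05 s, during which the arm holds its last target. There are 200 camera calls.

## Working session

There is one attempt and no reset: what is moved stays moved. The work goes in short steps, Python scripts to look and compute and a tool call to move; the robot and the scene stay as the last step left them, time stands still between calls to the robot, and variables do not carry over. Pictures are saved under pics/ and viewed, at most 10 in all, crops included, and the job is handed in when it is done.

Besides the shell and the picture viewer there is one more tool, called after "Emit:" in YAML: its name, and indented under it one key for each argument. step_arm: Moves the arm, as the interface text tells. Its arguments: {"type":"object","properties":{"motion":{"type":"array"},"hand":{"type":"number"}},"required":["motion"]}

```bash
mkdir -p pics; ls; cat > h.py <<'E'
from cell import robot, optics, job
import numpy as np, cv2
def grab(n,f=None):
    d=optics.camera(n)
    if f: cv2.imwrite('pics/'+f,cv2.cvtColor(d['color'],cv2.COLOR_RGB2BGR))
    return d
def cloud(d):
    v,u=np.mgrid[0:400,0:640]; z=d['z_map']
    p=np.stack([(u-d['cx'])/d['fx']*z,-(v-d['cy'])/d['fy']*z,-z],-1)
    T=np.array(d['pose']); w=p@T[:3,:3].T+T[:3,3]; w[z<=0]=np.nan
    return w
E
python3 - <<'E'
from h import *
import pickle
D={n:grab(n,n+'0.png') for n in('scene','top')}
pickle.dump(D,open('d0.pkl','wb'))
for n in D: print(n,{k:np.round(D[n][k],3).tolist() for k in D[n] if k not in('color','z_map')},(D[n]['z_map']>0).mean())
print(robot.get_state())
cv2.imwrite('pics/both.png',cv2.resize(np.vstack([D[n]['color'][...,::-1] for n in D]),(480,600)))
E
```

```text
pics
scene {'fx': 381.217, 'fy': 381.217, 'cx': 321.428, 'cy': 199.807, 'pose': [[0.807, 0.208, -0.553, 0.051], [-0.59, 0.315, -0.743, -0.829], [0.02, 0.926, 0.377, 0.541], [0.0, 0.0, 0.0, 1.0]]} 0.98356640625
top {'fx': 468.308, 'fy': 468.308, 'cx': 320.558, 'cy': 207.545, 'pose': [[-0.022, 0.999, -0.037, 0.596], [-0.999, -0.023, -0.029, -0.07], [-0.03, 0.037, 0.999, 1.413], [0.0, 0.0, 0.0, 1.0]]} 0.99598828125
{'time': 0.1, 'joints': array([ 1.11758342e+00,  1.31103186e-01,  1.48916712e+00, -4.73305502e-05,
        1.52300449e+00, -8.53857381e-02]), 'qvel': array([-0.0013463 , -0.00026414, -0.00225626,  0.00246959, -0.0016674 ,
        0.00133059]), 'joint_efforts': array([ 7.31313412e-04, -5.70952570e+01, -5.01940155e+01, -2.86544746e-04,
        8.30878504e-03,  5.56414375e-05]), 'eef_pos': array([0.21564271, 0.55968915, 0.4037404 ]), 'ee_rot': array([-5.74452645e-01, -3.08821574e+00,  2.56649967e-03]), 'ft_force': array([ 0.03873625, -0.17795716, -0.46159886]), 'ft_torque': array([ 0.0585074 ,  0.00280515, -0.018445  ]), 'gripper_force': 0.0, 'finger_gap': 1.0022133549332806}
```

View pics/scene0.png

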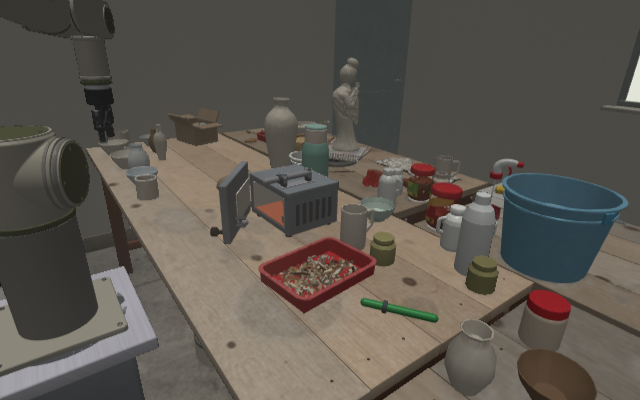

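View pics/top0.png

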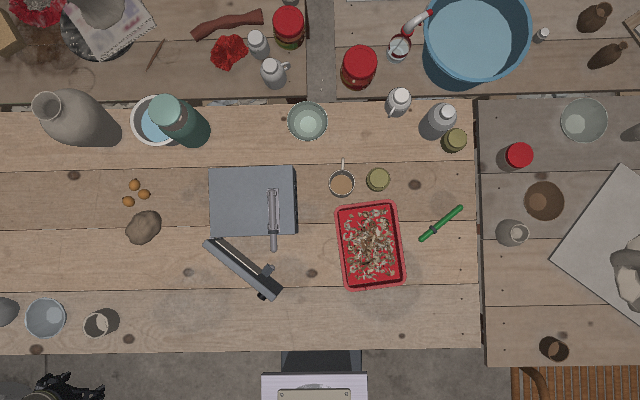

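The scene view shows the kiln at (290,195) with its door ajar at (235,200) and the bar on the roof at (295,180); the red tray is at (318,270). The top view shows the kiln roof at (252,200), bar at (273,188–250), door (205,240)–(280,298), tray (370,245), mug (342,183), tin (378,180); the green bar is a look-alike.

```bash
python3 - <<'E'
from h import *
import pickle
D=pickle.load(open('d0.pkl','rb'))
W={n:cloud(D[n]) for n in D}
def rect(m,w,name):
    p=w[m]; 
    (c,s,a)=cv2.minAreaRect(p[:,:2].astype(np.float32)); print(name,len(p),np.round(c,4),np.round(s,4),round(a,1),'z',np.round(np.nanpercentile(p[:,2],[5,50,95]),4))
for n in W:
    w=W[n]; z=w[...,2]; x=w[...,0];y=w[...,1]
    reg=(x>.3)&(x<.9)&(y>-.05)&(y<.4)
    roof=reg&(abs(z-.15)<.006)
    k,l,st,_=cv2.connectedComponentsWithStats(roof.astype(np.uint8)); i=1+st[1:,4].argmax(); rect(l==i,w,n+' roof')
    rb=cv2.minAreaRect(w[l==i][:,:2].astype(np.float32))
    box=cv2.boxPoints(rb); print(np.round(box,3).tolist())
    hi=reg&(z>.172)&(z<.2)
    k,l,st,ce=cv2.connectedComponentsWithStats(hi.astype(np.uint8))
    for i in range(1,k):
        if st[i,4]>25: 
            rect(l==i,w,f'{n} high {np.round(ce[i])}')
    hsv=cv2.cvtColor(D[n]['color'],cv2.COLOR_RGB2HSV)
    red=((hsv[...,0]<8)|(hsv[...,0]>172))&(hsv[...,1]>130)&(x>.2)&(x<.8)&(y>-.5)&(y<.1)&(z>.02)&(z<.06)
    rect(red,w,n+' tray'); print(np.round(cv2.boxPoints(cv2.minAreaRect(w[red][:,:2].astype(np.float32))),3).tolist())
    for nm,lo,hi_ in(('mug',.112,.125),('tin',.066,.08)):
        m=(x>.55)&(x<.8)&(y>-.3)&(y<-.05)&(z>lo)&(z<hi_)
        if m.sum()>5: rect(m,w,n+nm)
    tab=(x>.3)&(x<.6)&(y>-.4)&(y<.4)&(abs(z)<.01); print('table z',np.median(z[tab]))
E
```

```text
scene roof 755 [0.6633 0.1026] [0.1923 0.1386] 1.9 z [0.1454 0.1504 0.1535]
[[0.5649999976158142, 0.16899999976158142], [0.5699999928474426, 0.029999999329447746], [0.7620000243186951, 0.035999998450279236], [0.7570000290870667, 0.17499999701976776]]
scene high [313. 146.] 164 [0.8614 0.3309] [0.0408 0.0889] 33.5 z [0.173  0.1849 0.1979]
scene high [233. 177.] 357 [0.4781 0.1771] [0.2365 0.0228] 50.8 z [0.1736 0.1885 0.1911]
scene high [287. 176.] 317 [0.6061 0.0887] [0.1627 0.0298] 4.1 z [0.173  0.1819 0.1903]
scene tray 1472 [ 0.5306 -0.1774] [0.2516 0.1829] 6.7 z [0.0211 0.0316 0.0423]
[[0.39500001072883606, -0.10100000351667404], [0.41600000858306885, -0.28299999237060547], [0.6660000085830688, -0.2540000081062317], [0.6449999809265137, -0.07199999690055847]]
scenemug 120 [ 0.7093 -0.0958] [0.0756 0.071 ] 57.9 z [0.1125 0.1157 0.1187]
scenetin 331 [ 0.715 -0.159] [0.1417 0.1084] 78.8 z [0.0672 0.0735 0.0786]
table z 0.00042677474476338073
top roof 5427 [0.6662 0.1554] [0.19   0.2322] 1.1 z [0.1455 0.1494 0.1535]
[[0.5690000057220459, 0.27000001072883606], [0.5730000138282776, 0.03700000047683716], [0.7630000114440918, 0.04100000113248825], [0.7590000033378601, 0.27300000190734863]]
top high [180. 127.] 243 [0.8656 0.3453] [0.0434 0.0996] 16.8 z [0.1737 0.1839 0.1968]
top high [272. 220.] 473 [0.612  0.0939] [0.1642 0.0266] 2.0 z [0.1775 0.1838 0.1908]
top high [239. 270.] 849 [0.4825 0.1842] [0.2392 0.0235] 50.5 z [0.1778 0.1883 0.1925]
top tray 740 [ 0.5347 -0.1714] [0.2529 0.1838] 6.6 z [0.0225 0.0376 0.0437]
[[0.39800000190734863, -0.0949999988079071], [0.41999998688697815, -0.2770000100135803], [0.6710000038146973, -0.24799999594688416], [0.6499999761581421, -0.06499999761581421]]
topmug 83 [ 0.7139 -0.0922] [0.0694 0.0726] 88.7 z [0.1125 0.1158 0.1201]
toptin 311 [ 0.716  -0.1424] [0.1614 0.1019] 76.5 z [0.0674 0.0722 0.0771]
table z -0.0008862791104642387
```

Emit:
step_arm:
  motion:
    - {"dp": [1.5, -1.7, 1], "delta_rot": [0, 0, 0.5]}
    - {"dp": [3, -3.5, 2], "delta_rot": [0, 0, 1]}
    - {"dp": [4.5, -5.3, 2], "delta_rot": [0, 0, 1.5]}
    - {"dp": [6, -7, 2], "delta_rot": [0, 0, 2]}
    - {"dp": [7.6, -8.9, 2], "delta_rot": [0, 0, 2.5]}
    - {"dp": [9.2, -10.8, 2], "delta_rot": [0, 0, 3]}
    - {"dp": [11, -12.8, 2], "delta_rot": [0, 0, 3.5]}
    - {"dp": [12.8, -14.8, 2], "delta_rot": [0, 0, 4]}
    - {"dp": [14.4, -16.8, 2], "delta_rot": [0, 0, 4.5]}
    - {"dp": [16, -18.7, 2], "delta_rot": [0, 0, 4.5]}

```text
time: 1.35
eef_pos: [0.6098, 0.0987, 0.4542]
ee_rot: [0.04, -3.141, -0.0]
ft_force: [1.4, 0.8, 0.3]
finger_gap: 0.999
gripper_force: 0.0
```

Emit:
step_arm:
  motion:
    - {"dp": [0, 0, 0], "delta_rot": [0, 0, 0]}
    - {"dp": [0, 0, 0], "delta_rot": [0, 0, 0]}
    - {"dp": [0, 0, 0], "delta_rot": [0, 0, 0]}

```text
time: 1.72
eef_pos: [0.6083, 0.1017, 0.4547]
ee_rot: [0.042, -3.141, -0.0]
ft_force: [-0.4, -0.4, 0.2]
finger_gap: 1.002
gripper_force: 0.0
```

```bash
python3 - <<'E'
from h import *
import pickle
from scipy.spatial.transform import Rotation as R
s=robot.get_state(); print(s['eef_pos'],s['time'],s['joints'])
r=R.from_rotvec(s['ee_rot']).as_matrix(); print('tool z',r[:,2],'y',r[:,1])
d=grab('wrist','wrist1.png'); pickle.dump(d,open('w1.pkl','wb')); w=cloud(d)
print(np.round(d['pose'],3))
m=(w[...,2]>.172)&(w[...,2]<.195)&(w[...,0]>.5)&(abs(w[...,1]-.09)<.04)
k,l,st,ce=cv2.connectedComponentsWithStats(m.astype(np.uint8))
for i in range(1,k):
    if st[i,4]>50:
        p=w[l==i]; print(ce[i],st[i],cv2.minAreaRect(p[:,:2].astype(np.float32)),np.percentile(p[:,2],[5,50,95,99]))
for x in np.arange(.54,.74,.01):
    q=w[m&(abs(w[...,0]-x)<.005)]
    if len(q)>5: print(round(x,2),len(q),np.round([q[:,1].min(),q[:,1].max(),(q[:,1].min()+q[:,1].max())/2,q[:,2].max()],4))
E
```

```text
[0.60826662 0.10173295 0.45474345] 1.725 [ 8.25074222e-02  1.60480036e-01  1.36472387e+00  2.99626365e-04
  1.61654598e+00 -1.51471072e+00]
tool z [-1.81359191e-04  2.85337006e-04 -9.99999943e-01] y [-2.64323866e-02  9.99650561e-01  2.90031071e-04]
[[-0.026 -0.952 -0.306  0.53 ]
 [ 1.    -0.024 -0.007  0.099]
 [-0.001 -0.306  0.952  0.425]
 [ 0.     0.     0.     1.   ]]
[307.72962777 191.63807847] [ 292  102   32  182 3976] ((0.60853511095047, 0.09019266813993454), (0.16558820009231567, 0.02737819030880928), 1.4715867042541504) [0.18094873 0.18634285 0.19208079 0.1938526 ]
0.54 276 [0.0805 0.0979 0.0892 0.1887]
0.55 278 [0.0804 0.0982 0.0893 0.1883]
0.56 258 [0.0803 0.0984 0.0894 0.1883]
0.57 286 [0.0776 0.1021 0.0899 0.1906]
0.58 342 [0.0758 0.1032 0.0895 0.1932]
0.59 348 [0.0772 0.1026 0.0899 0.1947]
0.6 250 [0.0781 0.1027 0.0904 0.1946]
0.61 207 [0.0813 0.0987 0.09   0.1888]
0.62 196 [0.0825 0.0989 0.0907 0.188 ]
0.63 199 [0.0824 0.0991 0.0908 0.1883]
0.64 188 [0.0825 0.0994 0.0909 0.1886]
0.65 184 [0.0824 0.0996 0.091  0.1881]
0.66 180 [0.0824 0.0998 0.0911 0.1887]
0.67 176 [0.0824 0.103  0.0927 0.1939]
0.68 325 [0.0793 0.1041 0.0917 0.1948]
0.69 73 [0.0797 0.1042 0.0919 0.1944]
```

View pics/wrist1.png

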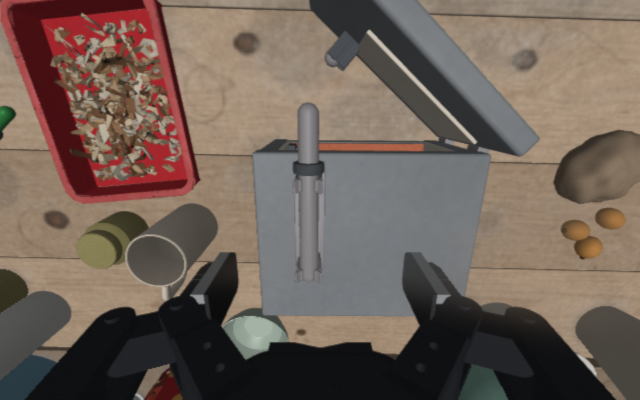

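The wrist view shows the bar at (308,105–280) on the roof, collar at (308,170), clips at either end and bare bar in the middle around (308,230); the gripper is clear on both sides. Measured grip (0.638, 0.091, ~0.178), yaw 1.5°, which matches the expected kiln geometry.

Emit:
step_arm:
  motion:
    - {"dp": [0.6, -0.2, -0.5], "delta_rot": [0, 0, 0]}
    - {"dp": [1.2, -0.43, -1], "delta_rot": [0, 0, 0]}
    - {"dp": [1.2, -0.43, -2.2], "delta_rot": [0, 0, 0]}
    - {"dp": [1.2, -0.43, -3.4], "delta_rot": [0, 0, 0]}
    - {"dp": [1.2, -0.43, -4.3], "delta_rot": [0, 0, 0]}
    - {"dp": [1.2, -0.43, -4.85], "delta_rot": [0, 0, 0]}
    - {"dp": [1.2, -0.43, -4.85], "delta_rot": [0, 0, 0]}
    - {"dp": [1.2, -0.43, -4.85], "delta_rot": [0, 0, 0]}

```text
time: 2.78
eef_pos: [0.6392, 0.0901, 0.3349]
ee_rot: [-0.04, 3.139, 0.0]
ft_force: [-0.2, -0.6, -0.5]
finger_gap: 0.998
gripper_force: 0.0
```

Emit:
step_arm:
  motion:
    - {"dp": [0, 0, 0], "delta_rot": [0, 0, 0]}
    - {"dp": [0, 0, 0], "delta_rot": [0, 0, 0]}
    - {"dp": [0, 0, 0], "delta_rot": [0, 0, 0]}
    - {"dp": [0, 0, 0], "delta_rot": [0, 0, 0]}
    - {"dp": [0, 0, 0], "delta_rot": [0, 0, 0]}
    - {"dp": [0, 0, 0], "delta_rot": [0, 0, 0]}
    - {"dp": [0, 0, 0], "delta_rot": [0, 0, 0]}
    - {"dp": [0, 0, 0], "delta_rot": [0, 0, 0]}
  hand: 1

```text
time: 3.78
eef_pos: [0.6389, 0.0899, 0.3338]
ee_rot: [-0.039, 3.141, 0.0]
ft_force: [-1.2, 2.5, 4.3]
finger_gap: 0.195
gripper_force: 58.7
```

Emit:
step_arm:
  motion:
    - {"dp": [0, 0, 0.2], "delta_rot": [0, 0, 0]}
    - {"dp": [0, 0, 0.4], "delta_rot": [0, 0, 0]}
    - {"dp": [0, 0, 0.7], "delta_rot": [0, 0, 0]}
    - {"dp": [0, 0, 1], "delta_rot": [0, 0, 0]}
    - {"dp": [0, 0, 1.4], "delta_rot": [0, 0, 0]}
    - {"dp": [0, 0, 1.8], "delta_rot": [0, 0, 0]}
    - {"dp": [0, 0, 2.2], "delta_rot": [0, 0, 0]}
    - {"dp": [0, 0, 2.6], "delta_rot": [0, 0, 0]}
    - {"dp": [0, 0, 2.6], "delta_rot": [0, 0, 0]}
    - {"dp": [0, 0, 2.6], "delta_rot": [0, 0, 0]}

```text
time: 5.03
eef_pos: [0.6388, 0.0898, 0.3981]
ee_rot: [0.039, -3.141, 0.0]
ft_force: [-0.1, -0.7, -1.3]
finger_gap: 0.185
gripper_force: 61.1
```

```bash
python3 - <<'E'
from h import *
import pickle
s=robot.get_state(); print(s['eef_pos'],s['finger_gap'],s['gripper_force'])
D={n:grab(n,n+'2.png') for n in('wrist','scene')}
pickle.dump(D,open('d2.pkl','wb'))
for n in D:
    w=cloud(D[n]);x,y,z=np.moveaxis(w,-1,0)
    m=(z>.215)&(z<.27)&(x>.48)&(x<.72)&(abs(y-.09)<.018)
    p=w[m&(x<.6)]; print(n,'nose part',p[:,:].min(0),p.max(0),len(p))
d=D['wrist'];w=cloud(d);x,y,z=np.moveaxis(w,-1,0)
hsv=cv2.cvtColor(d['color'],cv2.COLOR_RGB2HSV)
red=((hsv[...,0]<8)|(hsv[...,0]>172))&(hsv[...,1]>130)&(x>.2)&(x<.8)&(y>-.5)&(y<.1)&(z>.02)&(z<.06)
print(cv2.minAreaRect(w[red][:,:2].astype(np.float32)),cv2.boxPoints(cv2.minAreaRect(w[red][:,:2].astype(np.float32))))
E
```

```text
[0.63880542 0.08979338 0.39813291] 0.1846795887226075 61.05458378791809
wrist nose part [0.52563348 0.07397606 0.23671124] [0.59998502 0.10171464 0.25763129] 8386
scene nose part [0.52380977 0.07202591 0.22809662] [0.59973785 0.09819016 0.25503387] 170
((0.56056809425354, -0.1709117293357849), (0.19802974164485931, 0.1850200891494751), 5.8819708824157715) [[ 0.45259416 -0.08903573]
 [ 0.47155488 -0.27308172]
 [ 0.668542   -0.2527877 ]
 [ 0.6495813  -0.06874174]]
```

View pics/scene2.png

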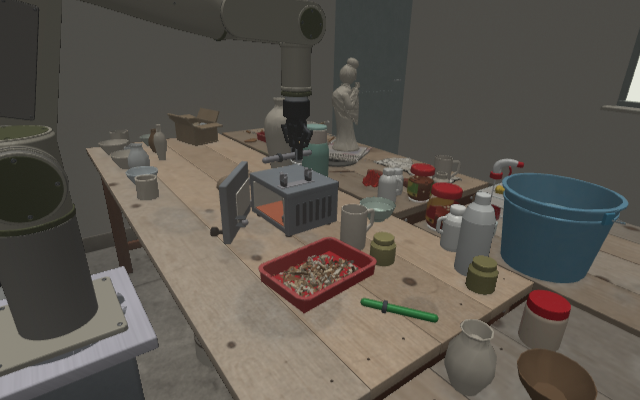

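The scene view shows the bar in the fingers at (285,158), level above the empty clips at (296,178), and the tray at (318,270) clear to approach.

Emit:
step_arm:
  motion:
    - {"dp": [-0.5, -1.2, 0], "delta_rot": [0, 0, 0.2]}
    - {"dp": [-1, -3, 0], "delta_rot": [0, 0, 0.4]}
    - {"dp": [-1.6, -5, 0], "delta_rot": [0, 0, 0.6]}
    - {"dp": [-2.2, -7, 0], "delta_rot": [0, 0, 0.8]}
    - {"dp": [-2.7, -9, -0.5], "delta_rot": [0, 0, 1]}
    - {"dp": [-3.1, -10, -1.5], "delta_rot": [0, 0, 1]}
    - {"dp": [-3.1, -10.45, -3], "delta_rot": [0, 0, 1]}
    - {"dp": [-3.1, -10.45, -4.5], "delta_rot": [0, 0, 1]}
    - {"dp": [-3.1, -10.45, -5.5], "delta_rot": [0, 0, 1]}
    - {"dp": [-3.1, -10.45, -5.5], "delta_rot": [0, 0, 1]}

```text
time: 6.38
eef_pos: [0.56, -0.171, 0.2578]
ee_rot: [0.176, -3.131, -0.004]
ft_force: [-0.2, -0.4, -1.9]
finger_gap: 0.19
gripper_force: 61.0
```

```bash
python3 - <<'E'
from h import *
s=robot.get_state(); print(s['eef_pos'],s['ee_rot'],s['finger_gap'],s['gripper_force'])
d=grab('wrist','wrist3.png')
w=cloud(d);x,y,z=np.moveaxis(w,-1,0)
hsv=cv2.cvtColor(d['color'],cv2.COLOR_RGB2HSV)
red=((hsv[...,0]<8)|(hsv[...,0]>172))&(hsv[...,1]>130)&(x>.2)&(x<.8)&(y>-.5)&(y<.1)&(z>.025)&(z<.06)
print(cv2.minAreaRect(w[red][:,:2].astype(np.float32)))
E
```

```text
[ 0.55996043 -0.1709871   0.25781108] [ 0.17559774 -3.1311831  -0.00399789] 0.19005731045118812 61.019604206085205
((0.5291893482208252, -0.09813451766967773), (0.24190062284469604, 0.33759066462516785), 6.769734859466553)
```

View pics/wrist3.png

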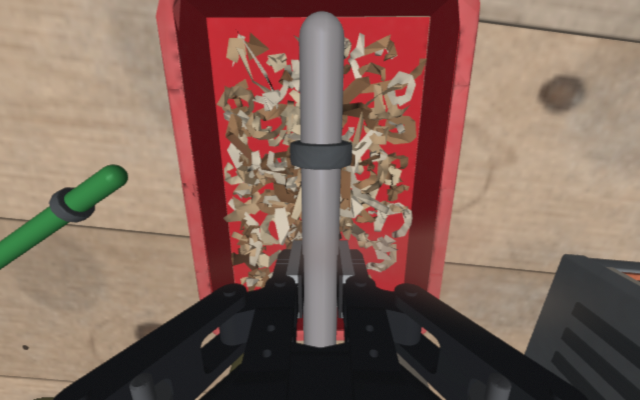

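The wrist view shows the bar (col 321, nose at row 15) centred between the tray walls (floor cols 207–428) and parallel to them. Lowering, then releasing with a half opening.

Emit:
step_arm:
  motion:
    - {"dp": [0, 0, -1], "delta_rot": [0, 0, 0]}
    - {"dp": [0, 0, -2], "delta_rot": [0, 0, 0]}
    - {"dp": [0, 0, -2.7], "delta_rot": [0, 0, 0]}
    - {"dp": [0, 0, -3.1], "delta_rot": [0, 0, 0]}
    - {"dp": [0, 0, -3.1], "delta_rot": [0, 0, 0]}
    - {"dp": [0, 0, -3.1], "delta_rot": [0, 0, 0]}

```text
time: 7.18
eef_pos: [0.5619, -0.1716, 0.1845]
ee_rot: [-0.176, 3.135, -0.001]
ft_force: [-0.1, 0.1, -0.6]
finger_gap: 0.187
gripper_force: 61.0
```

Emit:
step_arm:
  motion:
    - {"dp": [0, 0, 0], "delta_rot": [0, 0, 0]}
    - {"dp": [0, 0, 0], "delta_rot": [0, 0, 0]}
    - {"dp": [0, 0, 0], "delta_rot": [0, 0, 0]}
    - {"dp": [0, 0, 0], "delta_rot": [0, 0, 0]}
    - {"dp": [0, 0, 0], "delta_rot": [0, 0, 0]}
    - {"dp": [0, 0, 0], "delta_rot": [0, 0, 0]}
  hand: 0.5

```text
time: 7.92
eef_pos: [0.5613, -0.1715, 0.1834]
ee_rot: [0.176, -3.137, -0.0]
ft_force: [-0.4, 1.0, 0.4]
finger_gap: 0.5
gripper_force: 0.0
```

Emit:
step_arm:
  motion:
    - {"dp": [0, 0, 0.5], "delta_rot": [0, 0, 0]}
    - {"dp": [0, 0, 1.5], "delta_rot": [0, 0, 0]}
    - {"dp": [0, 0, 3], "delta_rot": [0, 0, 0]}
    - {"dp": [0, 0, 5], "delta_rot": [0, 0, 0]}
    - {"dp": [0, 0, 7], "delta_rot": [0, 0, 0]}
    - {"dp": [0, 0, 8], "delta_rot": [0, 0, 0]}
    - {"dp": [0, 0, 8], "delta_rot": [0, 0, 0]}

```text
time: 8.8
eef_pos: [0.562, -0.1717, 0.3876]
ee_rot: [-0.176, 3.131, -0.004]
ft_force: [1.2, -0.2, -0.5]
finger_gap: 0.502
gripper_force: 0.0
```

```bash
python3 - <<'E'
from h import *
s=robot.get_state(); print(s['eef_pos'],s['ee_rot'],s['joints'],s['finger_gap'],s['gripper_force'])
d=grab('wrist','wrist4.png'); e=grab('top','top4.png')
w=cloud(d);x,y,z=np.moveaxis(w,-1,0)
hsv=cv2.cvtColor(d['color'],cv2.COLOR_RGB2HSV)
m=(hsv[...,1]<40)&(z>.012)&(z<.04)&(x>.4)&(x<.66)&(abs(y+.173)<.03)
k,l,st,ce=cv2.connectedComponentsWithStats(m.astype(np.uint8)); i=1+st[1:,4].argmax(); p=w[l==i]
print('bar',cv2.minAreaRect(p[:,:2].astype(np.float32)),np.percentile(p[:,2],[5,50,95]))
for a,b in((.44,.49),(.52,.56),(.58,.63)):
    q=p[(p[:,0]>a)&(p[:,0]<b)]; print(a,len(q),np.percentile(q[:,2],[50,90]) if len(q) else '')
w=cloud(e);x,y,z=np.moveaxis(w,-1,0)
m=(z>.183)&(z<.2)&(x>.35)&(x<.63)&(y>.0)&(y<.32)
k,l,st,ce=cv2.connectedComponentsWithStats(m.astype(np.uint8))
for i in range(1,k):
    if st[i,4]>50:
        r=cv2.minAreaRect(w[l==i][:,:2].astype(np.float32)); print('door',r,np.round(cv2.boxPoints(r),3).tolist())
E
```

```text
[ 0.56204448 -0.17170401  0.38757747] [-0.17577855  3.13074808 -0.0044414 ] [-3.83710552e-01  1.02108414e-01  1.54992527e+00 -4.68942252e-05
  1.48300467e+00 -2.06667687e+00] 0.5015859631039693 0.0
bar ((0.5191575288772583, -0.17383965849876404), (0.05430963262915611, 0.030934851616621017), 19.236467361450195) [0.02167013 0.02544032 0.03154575]
0.44 3 [0.02221323 0.02265265]
0.52 280 [0.02438143 0.02590473]
0.58 0 
door ((0.48253941535949707, 0.18389633297920227), (0.23884880542755127, 0.022971123456954956), 50.115753173828125) [[0.3970000147819519, 0.10000000149011612], [0.41499999165534973, 0.08500000089406967], [0.5680000185966492, 0.2680000066757202], [0.550000011920929, 0.28299999237060547]]
```

View pics/wrist4.png

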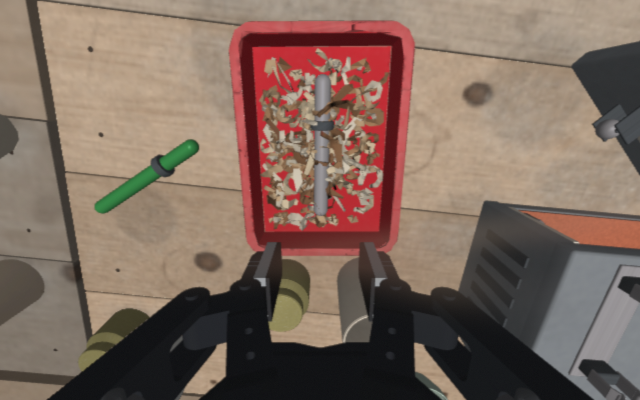

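The wrist view shows the bar lying flat at (321,75–215) inside the tray, tin (288,295) and mug (360,300) untouched. Now the door: θ≈0.70, plan the fingertip arc.

```bash
python3 - <<'E'
from h import *
s=robot.get_state(); c=s['eef_pos']; H=np.array([.5685,.2665]); d=.024
yaw0=s['joints'][0]-s['joints'][5]
for th,g in((.7,.045),(.7,.012),(.6,.012),(.5,.012),(.4,.012),(.3,.012),(.2,.012),(.15,.012),(.1,.012),(.05,.012),(0,.012),(-.04,.012)):
    a=d-th; P=H+np.array([[np.cos(a),-np.sin(a)],[np.sin(a),np.cos(a)]])@[-.024-g,-.165]
    t=np.r_[P,.33]
    if g>.04: t[2]=.42; base=t; print('from now',np.round((t-c)/.025,2),'rot',np.round(np.degrees(np.pi/2+a-yaw0)/5,2))
    else: print(th,np.round(P,4),'from start',np.round((t-base)/.025,2),'rot',round(np.degrees(.7-th)/5,2))
E
```

```text
from now [-5.99 14.09  1.47] rot -9.03
0.7 [0.4372 0.1603] from start [ 1.03 -0.83 -3.6 ] rot 0.0
0.6 [0.4484 0.1477] from start [ 1.48 -1.33 -3.6 ] rot 1.15
0.5 [0.4609 0.1363] from start [ 1.98 -1.78 -3.6 ] rot 2.29
0.4 [0.4744 0.1262] from start [ 2.52 -2.19 -3.6 ] rot 3.44
0.3 [0.4889 0.1176] from start [ 3.1  -2.54 -3.6 ] rot 4.58
0.2 [0.5042 0.1104] from start [ 3.71 -2.82 -3.6 ] rot 5.73
0.15 [0.5121 0.1073] from start [ 4.02 -2.95 -3.6 ] rot 6.3
0.1 [0.5201 0.1047] from start [ 4.35 -3.05 -3.6 ] rot 6.88
0.05 [0.5282 0.1025] from start [ 4.67 -3.14 -3.6 ] rot 7.45
0 [0.5365 0.1007] from start [ 5.   -3.21 -3.6 ] rot 8.02
-0.04 [0.5431 0.0995] from start [ 5.27 -3.26 -3.6 ] rot 8.48
```

Emit:
step_arm:
  motion:
    - {"dp": [-0.6, 1, 1], "delta_rot": [0, 0, -0.9]}
    - {"dp": [-1.2, 2.5, 1.5], "delta_rot": [0, 0, -1.8]}
    - {"dp": [-1.8, 4.1, 1.5], "delta_rot": [0, 0, -2.8]}
    - {"dp": [-2.4, 5.7, 1.5], "delta_rot": [0, 0, -3.8]}
    - {"dp": [-3.1, 7.4, 1.5], "delta_rot": [0, 0, -4.8]}
    - {"dp": [-3.8, 9.1, 1.5], "delta_rot": [0, 0, -5.8]}
    - {"dp": [-4.5, 10.8, 1.5], "delta_rot": [0, 0, -6.8]}
    - {"dp": [-5.3, 12.5, 1.5], "delta_rot": [0, 0, -7.9]}
    - {"dp": [-6, 14.1, 1.5], "delta_rot": [0, 0, -9]}
    - {"dp": [-6, 14.1, 1.5], "delta_rot": [0, 0, -9]}
  hand: 1

```text
time: 10.15
eef_pos: [0.4099, 0.183, 0.419]
ee_rot: [-1.032, -2.964, 0.002]
ft_force: [0.2, -0.3, -0.4]
finger_gap: 0.001
gripper_force: 0.0
```

Emit:
step_arm:
  motion:
    - {"dp": [0, 0, -1], "delta_rot": [0, 0, 0]}
    - {"dp": [0, 0, -2], "delta_rot": [0, 0, 0]}
    - {"dp": [0, 0, -3], "delta_rot": [0, 0, 0]}
    - {"dp": [0, 0, -3.6], "delta_rot": [0, 0, 0]}
    - {"dp": [0, 0, -3.6], "delta_rot": [0, 0, 0]}

```text
time: 10.78
eef_pos: [0.411, 0.1804, 0.3292]
ee_rot: [-1.037, -2.963, 0.004]
ft_force: [0.5, 0.5, -0.1]
finger_gap: 0.001
gripper_force: 0.0
```

```bash
python3 - <<'E'
from h import *
s=robot.get_state(); print(s['time'],s['eef_pos'],s['ee_rot'],np.degrees(s['joints'][0]-s['joints'][5]),s['finger_gap'],s['ft_force'])
grab('scene','scene5.png')
E
```

```text
10.775 [0.41097286 0.18039304 0.32921342] [-1.03695705 -2.96256383  0.00354382] 51.4162784369481 0.0012079733215887378 [ 0.53587473  0.48243625 -0.07305837]
```

View pics/scene5.png

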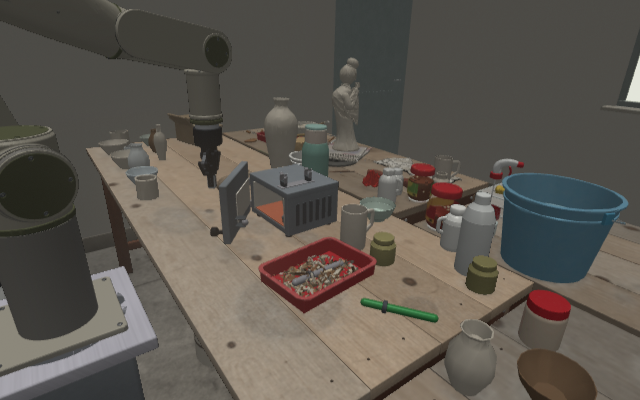

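The scene view shows the closed fingertips at (210,183) just outside the door's outer face (235,200), and the bar in the tray at (318,272). Pushing along the arc.

Emit:
step_arm:
  motion:
    - {"dp": [0.5, -0.4, 0], "delta_rot": [0, 0, 0]}
    - {"dp": [1.03, -0.83, 0], "delta_rot": [0, 0, 0]}
    - {"dp": [1.25, -1.08, 0], "delta_rot": [0, 0, 0.6]}
    - {"dp": [1.5, -1.33, 0], "delta_rot": [0, 0, 1.15]}
    - {"dp": [1.75, -1.55, 0], "delta_rot": [0, 0, 1.7]}
    - {"dp": [2, -1.78, 0], "delta_rot": [0, 0, 2.3]}
    - {"dp": [2.52, -2.2, 0], "delta_rot": [0, 0, 3.45]}
    - {"dp": [3.1, -2.54, 0], "delta_rot": [0, 0, 4.6]}
    - {"dp": [3.4, -2.7, 0], "delta_rot": [0, 0, 5.2]}
    - {"dp": [3.7, -2.82, 0], "delta_rot": [0, 0, 5.7]}

```text
time: 12.08
eef_pos: [0.5052, 0.1093, 0.3314]
ee_rot: [0.275, 3.129, -0.0]
ft_force: [-0.8, 0.6, 0.6]
finger_gap: 0.005
gripper_force: 0.4
```

Emit:
step_arm:
  motion:
    - {"dp": [0.15, -0.06, 0], "delta_rot": [0, 0, 0.3]}
    - {"dp": [0.3, -0.13, 0], "delta_rot": [0, 0, 0.6]}
    - {"dp": [0.46, -0.18, 0], "delta_rot": [0, 0, 0.9]}
    - {"dp": [0.62, -0.23, 0], "delta_rot": [0, 0, 1.15]}
    - {"dp": [0.8, -0.28, 0], "delta_rot": [0, 0, 1.45]}
    - {"dp": [0.96, -0.32, 0], "delta_rot": [0, 0, 1.75]}
    - {"dp": [1.12, -0.35, 0], "delta_rot": [0, 0, 2]}
    - {"dp": [1.28, -0.38, 0], "delta_rot": [0, 0, 2.3]}
    - {"dp": [1.28, -0.38, 0], "delta_rot": [0, 0, 2.3]}

```text
time: 13.2
eef_pos: [0.5357, 0.1011, 0.3309]
ee_rot: [0.041, -3.139, -0.0]
ft_force: [-5.4, 0.1, 3.0]
finger_gap: 0.001
gripper_force: 2.6
```

```bash
cat > door.py <<'E'
from h import *
s=robot.get_state(); print(s['time'],s['eef_pos'],s['ft_force'])
e=grab('top')
w=cloud(e);x,y,z=np.moveaxis(w,-1,0)
m=(z>.183)&(z<.196)&(x>.35)&(x<.63)&(y>.0)&(y<.32)
k,l,st,ce=cv2.connectedComponentsWithStats(m.astype(np.uint8))
for i in range(1,k):
    if st[i,4]>30:
        r=cv2.minAreaRect(w[l==i][:,:2].astype(np.float32)); print('door',r,np.round(cv2.boxPoints(r),3).tolist())
m=(abs(z-.15)<.005)&(x>.5)&(x<.8)&(y>.02)&(y<.3)
k,l,st,ce=cv2.connectedComponentsWithStats(m.astype(np.uint8)); i=1+st[1:,4].argmax(); print('roof',cv2.minAreaRect(w[l==i][:,:2].astype(np.float32)))
E
python3 door.py
```

```text
13.2 [0.53567967 0.10107857 0.33087103] [-5.35357913  0.08735438  2.97417836]
door ((0.5608637928962708, 0.05233696103096008), (0.047587018460035324, 0.021093564108014107), 89.04827117919922) [[0.550000011920929, 0.028999999165534973], [0.5709999799728394, 0.02800000086426735], [0.5720000267028809, 0.07599999755620956], [0.5509999990463257, 0.07599999755620956]]
roof ((0.6652191877365112, 0.15546798706054688), (0.19129101932048798, 0.2324119210243225), 0.863770604133606)
```

Emit:
step_arm:
  motion:
    - {"dp": [0.1, 0, 0], "delta_rot": [0, 0, 0]}
    - {"dp": [0.2, 0, 0], "delta_rot": [0, 0, 0]}
    - {"dp": [0.2, 0, 0], "delta_rot": [0, 0, 0]}

```text
time: 13.62
eef_pos: [0.5376, 0.1012, 0.3308]
ee_rot: [0.041, -3.128, 0.001]
ft_force: [-37.1, -1.3, 23.8]
finger_gap: 0.001
gripper_force: 18.5
```

Emit:
step_arm:
  motion:
    - {"dp": [-0.5, 0, 0], "delta_rot": [0, 0, 0]}
    - {"dp": [-1.5, 0, 0], "delta_rot": [0, 0, 0]}
    - {"dp": [-2.5, 0, 1], "delta_rot": [0, 0, 0]}
    - {"dp": [-3.5, 0, 2.5], "delta_rot": [0, 0, 0]}
    - {"dp": [-4, 2, 4], "delta_rot": [0, 0, 0]}
    - {"dp": [-4, 4, 4], "delta_rot": [0, 0, 0]}
    - {"dp": [-4, 6, 4], "delta_rot": [0, 0, 0]}
    - {"dp": [-4, 8, 4], "delta_rot": [0, 0, 0]}
    - {"dp": [-4, 8, 4], "delta_rot": [0, 0, 0]}

```text
time: 14.75
eef_pos: [0.4403, 0.3039, 0.4305]
ee_rot: [0.046, -3.141, -0.001]
ft_force: [-0.2, -1.0, 0.9]
finger_gap: -0.0
gripper_force: 0.0
```

```bash
python3 door.py; python3 - <<'E'
from h import *
grab('scene','scene6.png')
E
```

```text
14.75 [0.44030166 0.30391869 0.43051619] [-0.17985369 -1.03255186  0.89575933]
door ((0.5583091974258423, 0.14771397411823273), (0.02191772125661373, 0.23872067034244537), 1.1406131982803345) [[0.5450000166893005, 0.2669999897480011], [0.550000011920929, 0.02800000086426735], [0.5720000267028809, 0.028999999165534973], [0.5669999718666077, 0.2669999897480011]]
roof ((0.6652358174324036, 0.15540435910224915), (0.19198670983314514, 0.2326846420764923), 1.0266714096069336)
```

View pics/scene6.png

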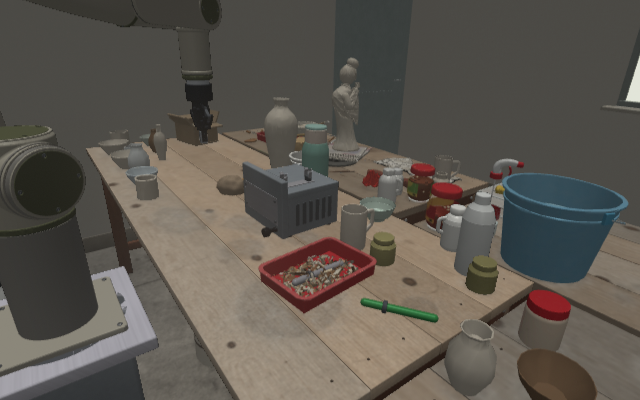

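The scene view shows the door flush against the kiln at (265,195) and parallel to the roof to within 0.1°. The bar lies flat in the tray at (318,272), the tin and mug haven't moved, and the arm is clear.

```bash
python3 -c "
from h import *
print(job.finish_job())"
```

```text
the job is handed in; nothing more can be done
None
```

I handed the job in at about 15 s of the 51 s limit, with the prop bar flat in the red tray, the door shut on its catch, and the tin and mug where they stood; no verdict came back.

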